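# Put the milling clamping set away in its trays

### The job

Put the five clamping parts that lie along the front edge of the bench away in the trays behind the vice: one clamp strap in each long bay of the strap tray, one T-slot nut in each bay of the nut tray, and the step block in the single-bay tray. Each part lies flat on the floor of its bay, not on a rim, the right way up as it is now. Leave the square tube offcut and the plain steel block where they are.

Things in the scene. Friction and masses are not known exactly. Their poses are not given: they have to be found in the camera images.
- strap_a: clamp strap: flat light-brown metal bar, 75 x 24 x 14 mm, with two screw holes down through it; mass about 0.17 kg. Loose, flat, near the front edge of the bench. Origin: centre of its underside, z up. Its long direction lies 93.5 degrees anticlockwise (seen from above) from its x axis. The same as the other strap.
- strap_b: clamp strap: flat light-brown metal bar, 75 x 24 x 14 mm, with two screw holes down through it; mass about 0.17 kg. Loose, flat, near the front edge of the bench. Origin: centre of its underside, z up. Its long direction lies 93.5 degrees anticlockwise (seen from above) from its x axis. The same as the other strap.
- t_nut_a: T-slot nut: small grey steel block, 28 x 26 mm foot 11 mm high, with a narrower 28 x 15 mm neck on top, 18 mm high in all, a hole down the middle; 0.06 kg. Loose, neck up. Origin: centre of its underside, z up. The 28 mm direction, with ends flat over the full height, lies 110 degrees anticlockwise from its x axis. The same as the other T-nut.
- t_nut_b: T-slot nut: small grey steel block, 28 x 26 mm foot 11 mm high, with a narrower 28 x 15 mm neck on top, 18 mm high in all, a hole down the middle; 0.06 kg. Loose, neck up. Origin: centre of its underside, z up. The 28 mm direction, with ends flat over the full height, lies 110 degrees anticlockwise from its x axis. The same as the other T-nut.
- step_block: Step block: dark steel block like a small staircase of five 8 mm steps, 28 mm wide, 60 mm long, 40 mm high at its tall end; about 0.33 kg. Loose, steps up. Origin: middle of the 60 x 28 mm underside, z up. Its long direction, toward the tall end, lies 111.8 degrees anticlockwise from its x axis; centre of mass 8 mm from the origin that way.
- strap_tray: shallow tray (aluminium rims, dark rubber floor) fixed to the bench behind the vice, 100 x 112 mm outside (x by y), two long bays side by side, each 92 x 50 mm inside. Floor 12 mm above the bench, rims and rib 4 mm wide and 3 mm higher than the floor. Origin: centre of its underside, z up; bays lie along x; bay centres at y = +27 and -27 mm. The fixed heap of parts to its left is 160 mm high.
- nut_tray: shallow tray (aluminium rims, dark rubber floor) fixed to the bench behind the vice, 64 x 120 mm outside (x by y), with two nearly square bays, each 56 x 54 mm inside. Floor 12 mm above the bench, rims and rib 4 mm wide and 3 mm higher than the floor. Origin: centre of its underside, z up; bay centres at y = +29 and -29 mm.
- block_tray: shallow tray (aluminium rims, dark rubber floor) fixed to the bench behind the vice, 88 x 58 mm outside (x by y), the smallest, with a single bay, 80 x 50 mm inside. Floor 12 mm above the bench, rims 4 mm wide and 3 mm higher than the floor. Origin: centre of its underside, z up; long side along x; the bay's centre is the origin.
- square_tube: Offcut of bright square tube, 55 x 20 x 14 mm, hollow, open at the ends, no screw holes. Loose bystander among the clamping parts: leave it alone. Origin: centre of its underside; its long direction lies 163 degrees anticlockwise from its x axis.
- steel_block: Plain dark steel block without steps, 50 x 56 x 44 mm, 0.94 kg. Loose bystander among the clamping parts: leave it alone. Origin: centre of its underside; its 50 mm direction lies 20 degrees anticlockwise from its x axis.

How it is judged (in metres and radians):
At the end, for the whole second after the job is handed in: One strap in each bay of the strap tray, one T-nut in each bay of the nut tray, the step block in its tray, each flat on the bay floor (1.7 mm, 0.035 rad), upright, at rest; centres within about 12 to 17 mm of the bay centres; tube and plain block within 20 mm of their starts ((((x of strap_a in the frame of strap_tray between -0.0115 and 0.0115 m and y of strap_a in the frame of strap_tray between 0.011 and 0.043 m) and (x of strap_b in the frame of strap_tray between -0.0115 and 0.0115 m and y of strap_b in the frame of strap_tray between -0.043 and -0.011 m)) or ((x of strap_a in the frame of strap_tray between -0.0115 and 0.0115 m and y of strap_a in the frame of strap_tray between -0.043 and -0.011 m) and (x of strap_b in the frame of strap_tray between -0.0115 and 0.0115 m and y of strap_b in the frame of strap_tray between 0.011 and 0.043 m))) and z of strap_a in the frame of strap_tray between 0.0103 and 0.0137 m and angle between each of strap_a, strap_b, t_nut_a, t_nut_b, step_block's own z axis and vertical below 0.035 rad and linear speed of each of strap_a, strap_b, t_nut_a, t_nut_b, step_block below 0.01 m/s and angular speed of each of strap_a, strap_b, t_nut_a, t_nut_b, step_block below 0.1 rad/s and z of strap_b in the frame of strap_tray between 0.0103 and 0.0137 m and (((x of t_nut_a in the frame of nut_tray between -0.017 and 0.017 m and y of t_nut_a in the frame of nut_tray between 0.013 and 0.045 m) and (x of t_nut_b in the frame of nut_tray between -0.017 and 0.017 m and y of t_nut_b in the frame of nut_tray between -0.045 and -0.013 m)) or ((x of t_nut_a in the frame of nut_tray between -0.017 and 0.017 m and y of t_nut_a in the frame of nut_tray between -0.045 and -0.013 m) and (x of t_nut_b in the frame of nut_tray between -0.017 and 0.017 m and y of t_nut_b in the frame of nut_tray between 0.013 and 0.045 m))) and z of t_nut_a in the frame of nut_tray between 0.0103 and 0.0137 m and z of t_nut_b in the frame of nut_tray between 0.0103 and 0.0137 m and x of step_block in the frame of block_tray between -0.0135 and 0.0135 m and y of step_block in the frame of block_tray between -0.0135 and 0.0135 m and z of step_block in the frame of block_tray between 0.0103 and 0.0137 m and distance of each of square_tube, steel_block from where it was at the start of the episode below 0.02 m); the robot touches nothing.
It fails at once if the square tube offcut or the plain steel block is moved more than 20 mm (distance of any of square_tube, steel_block from where it was at the start of the episode above 0.02 m).
It also fails if it takes over 120 s, if anything falls off the work surface, if the arm or the gripper's body presses on something with over 40 N, if the wrist force passes 120 N, or if a joint passes its speed limit or range.

### The arm

A 6-joint arm with a two-finger parallel gripper is mounted at the origin on a cart in front of the work surface, level with it; the furniture and walls round the work are solid. World frame = base frame: x ahead of the robot, y to its left, z up, the work surface at z = 0. Lengths are in mm, angles in rad, forces in N, time in s.
With the tool pointing down it reaches from about 350 to 775 mm from the base axis. Payload 7.3 kg.
Tool frame: the origin (TCP) lies midway between the tips of the shut fingers; the grasp point (between the pads) lies 19 mm behind it; z points along the fingers, y is the line along which they close (so a half turn about z gives the same grasp; the last joint's range is limited). The gripper opens to 92 mm and grips with 3 to 60 N. Pads are 19 mm wide; open, the fingers measure 130 mm over their backs; the gripper's body (75 mm by 190 mm) begins 47 mm behind the grasp point.
Start: joints at [-1.455, 0.342, 1.524, -0, 1.275, -0.146], TCP at [135.902, -507.125, 226.741] pointing down, gripper open.
Joint ranges: [-2.53, 2.53], [-0.77, 2.02], [0.04, 2.7], [-1, 4.14], [0.28, 2.66], [-3.11, 3.11]. Speed limits (rad/s): [2.57, 2.57, 3.14, 3.14, 3.14, 3.14].

### API

Orientations are given as [roll, pitch, yaw] about the fixed x, y, z axes, in that order (R = Rz(yaw) Ry(pitch) Rx(roll)).
In Python, from plant import get_obs, capture, camera_model, close_job, search_frame, regions_of, pinpoint gives the robot as it stands. The module is installed in compiled form; this text tells all that it offers.
- The arm moves only by the shell command python3 -m pendant 'ROWS'. ROWS is JSON, one flat list of numbers, 7 for each row, row after row: the shift along the tool's x, y, z in units of 30 mm (1.0 is 30 mm), then the turn, a rotation vector about the tool's x, y, z in units of 4 degrees (1.0 is 4 degrees), then the closure, from -1 (fully open) to 1 (shut), so that 0 is half open. In form: [dx, dy, dz, wx, wy, wz, gripper, dx, dy, dz, wx, wy, wz, gripper, ...]. A call has 1 to 12 rows; each row shifts and turns the commanded pose from where the row before left it, along the tool's axes as they then stand; what a row does not reach is not made up. A row lasts 1/10 s, in which the tool goes at most 50 mm and 8.59 degrees, less where a joint would pass 70% of its speed; a pose out of reach is approached as far as the arm can. A call with a number of a shift or a turn outside -1 to 1 is refused whole. A call with a gripper value outside its range is refused whole. The fingers move at their own pace and stop on an object; the grip force is fixed at half the most. Time passes only in rows, so rows that do not move let the fingers close. It gives the time, the measured TCP pose, the force, the opening and the grip force at its end, in the units of the state.
- get_obs(): the state, without advancing time (a new reading comes with each control period).
- capture(name): name is "scene" or "top"; returns the picture (384x512x3 uint8, red, green, blue); there is no depth.
- camera_model(name): a dict with "fov_y" (degrees; the focal length in pixels is half the picture's height over the tangent of half this angle, whatever the lens; pixels are square), "cx", "cy" (the principal point, pixels), "pose" (4x4, takes a point from camera to world coordinates). Camera axes: x right, y up, looking along -z (the intrinsics and any distortion apply to the point x, -y, -z); pixel columns grow to the right and rows downward; lengths in mm; the calibration is good to about 2 mm. A picture is of the moment at which its call begins. camera_model takes no time and is no camera call.
- close_job(): hands the job in; it is judged then, once.
Trained networks look in the newest picture that a camera, given by its name, has taken for a name from the list of things; names that differ only in an ending like _2 or _b are one class to them, and where a whole thing is asked for, a point or a joint stands for the part that bears it (a point fixed in the world has none). Each returns a list of dicts, best first, with "score" (0 to 1); they miss things now and then, are a little off and sometimes report something else, mostly with a low value. They report only what shows in the picture. A call takes as long as a camera call.
- search_frame(camera, thing): "location" ([column, row] in pixels, amid what is visible of it).
- regions_of(camera, thing): "pixels" (384x512 bool, what is visible of it) and "location" ([column, row] in pixels, amid what is visible of it).
- pinpoint(camera, thing): "location" ([column, row] in pixels: a listed point, or the origin of a listed thing).
The state is a dict: "time": time; "joint_positions": joint angles; "dq": joint speeds; "tau": joint torques, N m; "tool_pos": TCP position; "tcp_rot": TCP orientation; "contact_force": force on the tool from outside, world axes, zero at the start; "moment": the same for the moment, N m; "grip_width": finger opening in mm; "finger_force": force on a finger pad.
Only numpy, scipy, OpenCV 4.12 (cv2) and the standard library are available. Lean on these libraries where they do the work, as an engineer would, in place of code of your own. Each camera call takes 0.05 s, during which the arm holds its last target. There are 200 camera calls.

## Working session

There is one attempt and no reset: what is moved stays moved. The work goes in short steps, Python scripts to look and compute and a shell command to move; the robot and the scene stay as the last step left them, time stands still between calls to the robot, and variables do not carry over. Pictures are saved under pics/ and viewed, at most 14 in all, crops included, and the job is handed in when it is done.

```bash
mkdir -p pics
python3 - <<'E'
from plant import *
import cv2
o=get_obs();print(o['time'],o['tool_pos'],o['tcp_rot'],o['grip_width'])
for n in('scene','top'):
    m=camera_model(n);print(n,m)
    cv2.imwrite(f'pics/{n}0.png',cv2.resize(capture(n)[:,:,::-1],(800,600),interpolation=cv2.INTER_CUBIC))
E
```

```text
0.0 [ 135.87753516 -506.68583984  226.04878749] [-3.14005210e+00 -2.44840784e-04  2.61795727e-01] 91.72969247499299
scene {'fov_y': 44.260169053288585, 'cx': 254.7342177377926, 'cy': 187.16441699773145, 'pose': array([[-8.45358251e-01,  3.73352355e-01, -3.82069950e-01,
         9.02103211e+01],
       [-5.34186503e-01, -5.95853015e-01,  5.99669880e-01,
         8.19379114e+02],
       [-3.76936932e-03,  7.11032491e-01,  7.03149051e-01,
         8.70256498e+02],
       [ 0.00000000e+00,  0.00000000e+00,  0.00000000e+00,
         1.00000000e+00]])}
top {'fov_y': 51.62550787504297, 'cx': 251.49871091314162, 'cy': 188.5908069898278, 'pose': array([[ 5.30033057e-03,  9.98786663e-01, -4.89602673e-02,
         4.98754600e+02],
       [-9.99977069e-01,  5.50031219e-03,  3.95074299e-03,
         1.12748084e+02],
       [ 4.21524616e-03,  4.89382044e-02,  9.98792913e-01,
         1.09150803e+03],
       [ 0.00000000e+00,  0.00000000e+00,  0.00000000e+00,
         1.00000000e+00]])}
```

View pics/scene0.png

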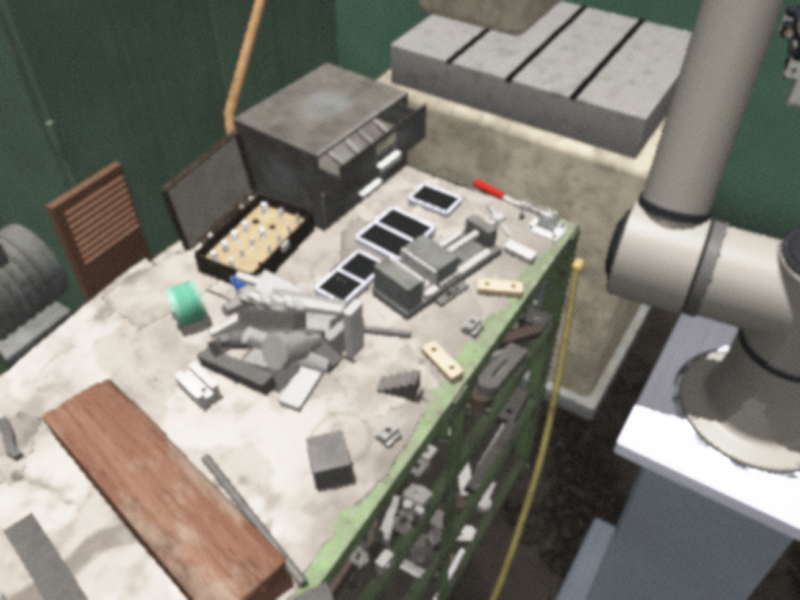

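View pics/top0.png

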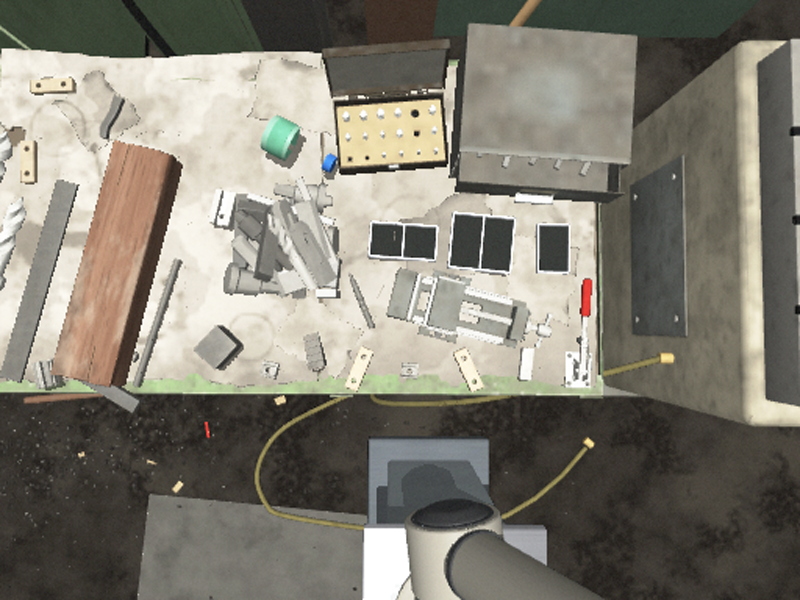

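Overhead (800x600 view): straps at (358,368) and (468,369), nuts at (270,369) and (409,369), step block (315,352), plain block (218,347), tube (526,363). Trays: nut (403,240), strap (482,242), block (552,248), behind the vice (460,305).

```bash
cat > h.py <<'E'
from plant import *
import numpy as np, cv2
def ray(cam,uv,z):
    m=camera_model(cam);P=m['pose'];f=192/np.tan(np.radians(m['fov_y']/2))
    d=P[:3,:3]@np.array([(uv[0]-m['cx'])/f,-(uv[1]-m['cy'])/f,-1]);o=P[:3,3]
    return o+d*(z-o[2])/d[2]
def top_rect(cam,mask,z):
    c=max(cv2.findContours(mask.astype(np.uint8),0,2)[0],key=cv2.contourArea)[:,0]
    w=np.array([ray(cam,p,z)[:2] for p in c],np.float32)
    (x,y),(a,b),t=cv2.minAreaRect(w)
    if a<b:a,b,t=b,a,t+90
    return np.round([x,y,a,b,(t+90)%180-90],1)
E
python3 - <<'E'
from h import *
for cam in('top','scene'):
  capture(cam)
  for t,z in(('strap_a',14),('t_nut_a',11),('step_block',0),('strap_tray',15),('nut_tray',15),('block_tray',15),('square_tube',14),('steel_block',44)):
    for r in pinpoint(cam,t)[:3]:
        if r['score']>.2: print(cam,t,'pin',round(r['score'],2),np.round(r['location']),ray(cam,r['location'],0)[:2].round(1))
    for r in regions_of(cam,t)[:3]:
        if r['score']>.2: print(cam,t,'reg',round(r['score'],2),np.round(r['location']),ray(cam,r['location'],z)[:2].round(1),top_rect(cam,r['pixels'],z))
E
```

```text
top strap_a pin 0.8 [300. 239.] [414.6 -26.4]
top strap_a pin 0.61 [231. 236.] [423.4 164.7]
top strap_a reg 0.83 [300. 239.] [416.7 -22.2] [423.2 -21.7  76.9  25.4  26.7]
top strap_a reg 0.64 [231. 236.] [423.6 162.1] [424.  167.5  72.4  21.  -20.9]
top t_nut_a pin 0.6 [262. 238.] [417.   78.2]
top t_nut_a pin 0.54 [170. 236.] [422.6 330.4]
top t_nut_a reg 0.75 [260. 156.] [640.1  84.3] [647.3  91.8 120.   64.7  85.5]
top t_nut_a reg 0.46 [172. 236.] [423.4 322.2] [422.4 324.8  28.2  25.3  79. ]
top t_nut_a reg 0.39 [266. 237.] [421.4  68.2] [421.9  78.   19.   18.9 -89.7]
top step_block pin 0.75 [203. 225.] [452.8 241.9]
top step_block reg 0.69 [201. 223.] [456.6 245.7] [454.5 245.6  64.6  38.2  10.2]
top strap_tray pin 0.76 [305. 154.] [648.3 -39.1]
top strap_tray pin 0.66 [355. 158.] [ 638.6 -177.2]
top strap_tray reg 0.56 [307. 155.] [643.  -41.3] [643.2 -45.8 115.2 103.4  85.3]
top strap_tray reg 0.28 [261. 157.] [638.4  83.3] [645.8  89.7 119.4  64.8  85.9]
top nut_tray pin 0.86 [260. 156.] [641.5  84. ]
top nut_tray reg 0.88 [258. 154.] [645.8  91.8] [646.4  92.  120.   66.  
[... 1267 characters left out ...]
y pin 0.89 [252. 153.] [643.3 -32.7]
scene strap_tray reg 0.65 [251. 152.] [638.9 -22.9] [642.5 -32.3 124.  104.7  83.3]
scene nut_tray pin 0.86 [223. 180.] [648.1 100.2]
scene nut_tray reg 0.89 [223. 180.] [639.3 111.4] [643.6 100.5 126.6  69.7  88.6]
scene block_tray pin 0.96 [278. 130.] [ 632.7 -162.8]
scene block_tray reg 0.96 [280. 129.] [ 620.9 -155.8] [ 6.284e+02 -1.562e+02  9.220e+01  7.210e+01  3.000e-01]
scene square_tube pin 0.7 [328. 163.] [ 443.1 -109. ]
scene square_tube reg 0.62 [330. 162.] [ 434.1 -101.5] [ 430.3 -108.8   54.4   28.    -7.1]
scene steel_block pin 0.81 [215. 302.] [451.4 411.4]
scene steel_block reg 0.9 [212. 294.] [446.9 421.3] [451.5 422.5  80.6  50.7 -40.1]
```

```bash
cat >> h.py <<'E'
def proj(cam,p):
    m=camera_model(cam);P=m['pose'];f=192/np.tan(np.radians(m['fov_y']/2))
    q=(np.asarray(p,float)-P[:3,3])@P[:3,:3]
    return np.stack([m['cx']+f*q[:,0]/-q[:,2],m['cy']-f*q[:,1]/-q[:,2]],1)
def box(x,y,a,b,t,z):
    t=np.radians(t);R=np.array([[np.cos(t),-np.sin(t)],[np.sin(t),np.cos(t)]])
    c=np.array([[1,1],[1,-1],[-1,-1],[-1,1]])*[a/2,b/2]@R.T+[x,y]
    return np.c_[c,np.full(4,z)]
def overlay(cam,boxes,c0,r0,c1,r1,s,fn):
    im=capture(cam)[r0:r1,c0:c1,::-1]
    im=cv2.resize(im,None,fx=s,fy=s,interpolation=cv2.INTER_CUBIC)
    for b in boxes:
        q=(proj(cam,box(*b))-[c0,r0]+.5)*s
        cv2.polylines(im,[np.int32(np.round(q*8))],True,(0,0,255),1,cv2.LINE_AA,3)
    cv2.imwrite(fn,im)
E
cat > est.py <<'E'
B=[(423,-22,75,24,28,14),(424,167,75,24,-24,14),(422,325,28,26,79,11),(420,78,28,26,0,11),(455,243,60,28,10,0),
(646,92,64,120,-4.5,15),(643,-46,100,112,-4.5,15),(636,-169,88,58,-2,15),(442,-124,55,20,-6.6,14),(462,404,50,56,-44,44)]
E
python3 - <<'E'
from h import *
from est import B
overlay('top',B,130,128,375,252,3.26,'pics/o1.png')
overlay('scene',B,170,95,370,325,2.6,'pics/o2.png')
E
```

```text
(no output)
```

View pics/o1.png

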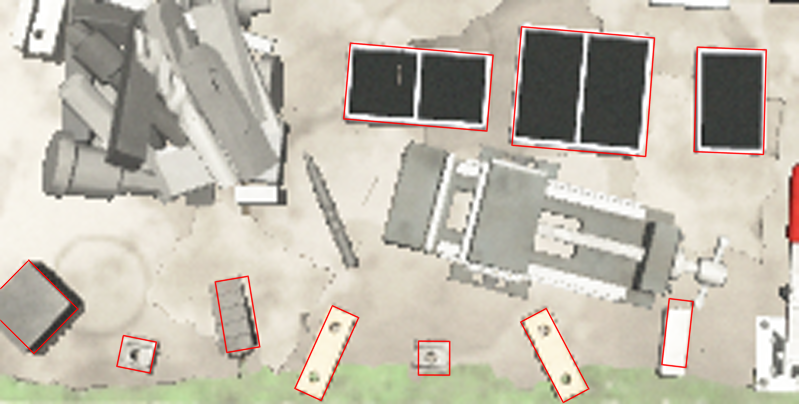

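View pics/o2.png

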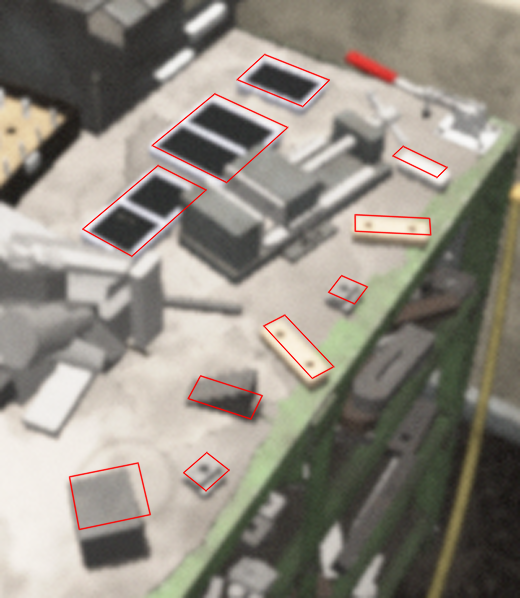

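Overhead overlay matches the parts well. The scene view sits about 8 mm off throughout, so I'll check against the robot itself once I'm above strap A.

```bash
cat > go.py <<'E'
import sys,numpy as np
from plant import get_obs
from scipy.spatial.transform import Rotation as R
x,y,z,yaw=map(float,sys.argv[1:5]);o=get_obs();p=np.array(o['tool_pos'])
r=R.from_euler('xyz',o['tcp_rot']);g=R.from_euler('xyz',[180,0,yaw],degrees=True)
print('t',round(o['time'],1),'now',p.round(1),np.degrees(o['tcp_rot']).round(1),'w',round(o['grip_width'],1))
print('turn units',(np.degrees((r.inv()*g).as_rotvec())/4).round(2),'then shift units in goal axes',(g.inv().apply(np.array([x,y,z])-p)/30).round(3))
E
python3 -m pendant '[0,0,0,0,0,-0.8,-1, 0,0,0,0,0,-0.8,-1, 0,0,0,0,0,-0.8,-1, 0,0,0,0,0,-0.85,-1, 0.9,-0.55,0,0,0,0,-1, 0.9,-0.55,0,0,0,0,-1, 0.9,-0.55,0,0,0,0,-1, 0.9,-0.55,0,0,0,0,-1, 0.9,-0.55,0,0,0,0,-1, 0.9,-0.55,0,0,0,0,-1, 0.9,-0.55,0,0,0,0,-1, 0.9,-0.55,0,0,0,0,-1]'
python3 go.py 423 -22 120 28
```

```text
time: 3.1
tool_pos: [265.1, -288.1, 226.9]
tcp_rot: [3.141, -0.0, 0.488]
contact_force: [1.1, -0.7, -0.6]
grip_width: 92.0
finger_force: 0.0
t 3.1 now [ 265.1 -288.1  226.9] [180.  -0.  28.] w 92.0
turn units [ 0.01 -0.   -0.  ] then shift units in goal axes [ 8.81  -5.361  3.563]
```

```bash
python3 -m pendant '[0.88,-0.536,0,0,0,0,-0.1, 0.88,-0.536,0,0,0,0,-0.1, 0.88,-0.536,0,0,0,0,-0.1, 0.88,-0.536,0,0,0,0,-0.1, 0.88,-0.536,0,0,0,0,-0.1, 0.88,-0.536,0,0,0,0,-0.1, 0.88,-0.536,0.8,0,0,0,-0.1, 0.88,-0.536,0.9,0,0,0,-0.1, 0.88,-0.536,0.95,0,0,0,-0.1, 0.88,-0.536,0.95,0,0,0,-0.1, 0,0,0.9,0,0,0,-0.1, 0,0,0.6,0,0,0,-0.1]'
python3 - <<'E'
from h import *
from est import B
o=get_obs();p=o['tool_pos'];y=np.degrees(o['tcp_rot'][2]);print(p,y,o['grip_width'])
E=[(423,-22,75,24,28,14),(423,-22,75,24,28,0),(p[0],p[1],19,o['grip_width'],y,p[2])]
overlay('top',E,260,190,340,270,5,'pics/a.png')
overlay('scene',E,270,130,370,210,4,'pics/b.png')
a=cv2.imread('pics/a.png');b=cv2.imread('pics/b.png');c=np.zeros((400,800,3),np.uint8);c[:400,:400]=a;c[:320,400:]=b;cv2.imwrite('pics/ab.png',c)
E
```

```text
time: 4.3
tool_pos: [421.9, -22.2, 72.1]
tcp_rot: [-3.141, 0.001, 0.491]
contact_force: [0.0, -0.9, 0.1]
grip_width: 50.9
finger_force: 0.0
[421.87619853 -22.17293328  72.05382283] 28.131199653886103 50.88258865903758
```

View pics/ab.png

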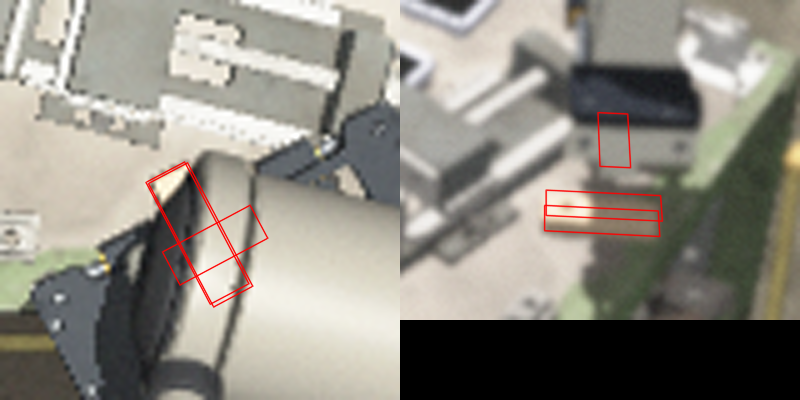

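```bash
python3 -m pendant '[0,0,0.8,0,0,0,-0.1, 0,0,0.7,0,0,0,-0.1, 0,0,0.4,0,0,0,-0.1, 0,0,0.2,0,0,0,-0.1, 0,0,0.15,0,0,0,-0.1, 0,0,0,0,0,0,-0.1]'
```

```text
time: 5.0
tool_pos: [422.6, -23.4, 6.5]
tcp_rot: [3.141, -0.0, 0.489]
contact_force: [0.4, -0.3, -0.2]
grip_width: 50.8
finger_force: 0.0
```

```bash
python3 -m pendant '[0,0,0.08,0,0,0,-0.1, 0,0,0,0,0,0,1, 0,0,0,0,0,0,1, 0,0,0,0,0,0,1, 0,0,0,0,0,0,1, 0,0,0,0,0,0,1, 0,0,0,0,0,0,1]'
```

```text
time: 5.7
tool_pos: [422.3, -23.3, 3.9]
tcp_rot: [3.141, -0.0, 0.489]
contact_force: [-0.6, 0.9, 2.1]
grip_width: 23.7
finger_force: 29.4
```

```bash
python3 -m pendant '[0,0,-0.7,0,0,0,1, 0,0,-0.95,0,0,0,1, 0,0,-0.95,0,0,0,1, 0,0,-0.95,0,0,0,1, 0,0,0,0,0,1,1, 0,0,0,0,0,1,1, 0,0,0,0,0,1,1, 0,0,0,0,0,1,1, 0,0,0,0,0,1,1, 0,0,0,0,0,1,1, 0,0,0,0,0,1,1, 0,0,0,0,0,1,1]'
python3 go.py 641 -73 60 -4
```

```text
time: 6.9
tool_pos: [421.8, -23.2, 109.9]
tcp_rot: [-3.142, 0.001, -0.073]
contact_force: [0.5, -0.3, -2.1]
grip_width: 23.9
finger_force: 29.5
t 6.9 now [421.8 -23.2 109.9] [-1.8e+02  1.0e-01 -4.2e+00] w 23.9
turn units [-0.    0.01 -0.04] then shift units in goal axes [7.404 1.147 1.665]
```

```bash
python3 -m pendant '[0.93,0.143,0,0,0,0,1, 0.93,0.143,0,0,0,0,1, 0.93,0.143,0,0,0,0,1, 0.93,0.143,0,0,0,0,1, 0.93,0.143,0,0,0,0,1, 0.93,0.143,0,0,0,0,1, 0.93,0.143,0,0,0,0,1, 0.93,0.143,0,0,0,0,1, 0,0,0.8,0,0,0,1, 0,0,0.8,0,0,0,1, 0,0,0,0,0,0,1]'
python3 - <<'E'
from h import *
o=get_obs();p=o['tool_pos'];print(p)
E=[(643,-46,100,112,-4,15),(p[0],p[1],75,24,-4,p[2]-4),(636,-169,88,58,-2,15)]
overlay('top',E,250,115,390,215,5.7,'pics/c.png')
E
```

```text
time: 8.0
tool_pos: [639.6, -72.4, 57.8]
tcp_rot: [-3.14, 0.009, -0.07]
contact_force: [0.2, 0.4, -2.8]
grip_width: 23.5
finger_force: 29.5
[639.55464269 -72.4470712   57.7928387 ]
```

View pics/c.png

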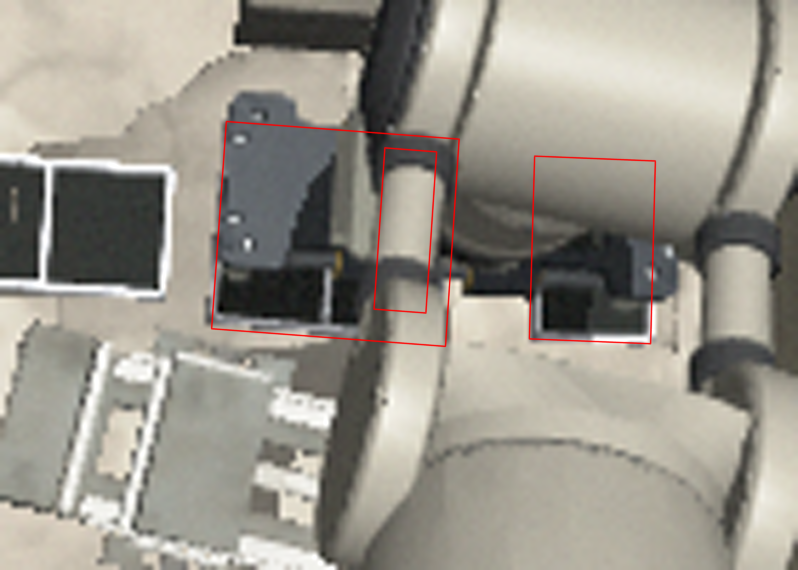

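```bash
python3 -m pendant '[0.07,0,0.6,0,-0.1,0,1, 0,0,0.4,0,0,0,1, 0,0,0.2,0,0,0,1, 0,0,0.1,0,0,0,1, 0,0,0,0,0,0,1, 0,0,0,0,0,0,1]'
```

```text
time: 8.65
tool_pos: [644.8, -73.3, 23.8]
tcp_rot: [3.141, 0.006, -0.07]
contact_force: [-0.6, 0.1, -2.3]
grip_width: 23.8
finger_force: 29.5
```

```bash
python3 go.py 641.5 -73 16.5 -4
```

```text
t 8.7 now [644.8 -73.3  23.8] [180.    0.3  -4. ] w 23.8
turn units [ 0.    0.09 -0.  ] then shift units in goal axes [-0.111 -0.003  0.244]
```

```bash
python3 -m pendant '[-0.11,0,0.12,0,0.09,0,1, 0,0,0.08,0,0,0,1, 0,0,0,0,0,0,1, 0,0,0,0,0,0,1]'; python3 go.py 641.5 -73 16 -4
```

```text
time: 9.05
tool_pos: [641.2, -73.0, 17.4]
tcp_rot: [3.141, 0.001, -0.07]
contact_force: [-0.3, -0.1, -2.4]
grip_width: 23.5
finger_force: 29.5
t 9.1 now [641.2 -73.   17.4] [180.   0.  -4.] w 23.5
turn units [ 0.    0.01 -0.  ] then shift units in goal axes [ 0.011 -0.001  0.046]
```

```bash
python3 -m pendant '[0,0,0.05,0,0,0,1, 0,0,0,0,0,0,1, 0,0,0,0,0,0,0.1, 0,0,0,0,0,0,0.1, 0,0,-0.3,0,0,0,0.1, 0,0,-0.7,0,0,0,0.1, 0,0,-1,0,0,0,0.1, 0,0,-1,0,0,0,0.1, -0.6,0,-0.6,0,0,0,0, -0.9,-0.5,0,0,0,0,0, -0.9,-0.9,0,0,0,0,0, -0.9,-0.9,0,0,0,0,0]'; python3 go.py 424 167 100 -24
```

```text
time: 10.25
tool_pos: [546.5, 3.2, 124.9]
tcp_rot: [3.141, -0.001, -0.071]
contact_force: [0.2, 0.6, -0.2]
grip_width: 46.0
finger_force: 0.0
t 10.2 now [546.5   3.2 124.9] [180.   -0.   -4.1] w 46.0
turn units [-0.   -0.01  4.98] then shift units in goal axes [-5.952 -3.328  0.83 ]
```

```bash
python3 -m pendant '[0,0,0,0,0,1,0, 0,0,0,0,0,1,0, 0,0,0,0,0,1,0, 0,0,0,0,0,1,0, 0,0,0,0,0,1,0, -0.85,-0.475,0,0,0,0,0, -0.85,-0.475,0,0,0,0,0, -0.85,-0.475,0,0,0,0,0, -0.85,-0.475,0.5,0,0,0,0, -0.85,-0.475,0.5,0,0,0,0, -0.85,-0.475,0.5,0,0,0,0, -0.85,-0.475,0.5,0,0,0,0]'
python3 - <<'E'
from h import *
E=[(643,-46,100,112,-4,15),(641.5,-73,75,24,-4,26),(646,92,64,120,-4,15),(420,78,28,26,0,11),(422,325,28,26,79,11),(455,243,60,28,10,0),(455,243,60,28,10,40)]
overlay('top',E,155,125,345,255,4.2,'pics/d.png')
E
python3 go.py 424 167 5 -24
```

```text
time: 11.45
tool_pos: [424.5, 167.4, 64.4]
tcp_rot: [-3.141, -0.001, -0.419]
contact_force: [-0.5, 0.6, -1.0]
grip_width: 45.7
finger_force: 0.0
t 11.5 now [420.  169.3  62.1] [179.9   0.3 -23.9] w 45.6
turn units [0.03 0.07 0.01] then shift units in goal axes [0.153 0.016 1.905]
```

View pics/d.png

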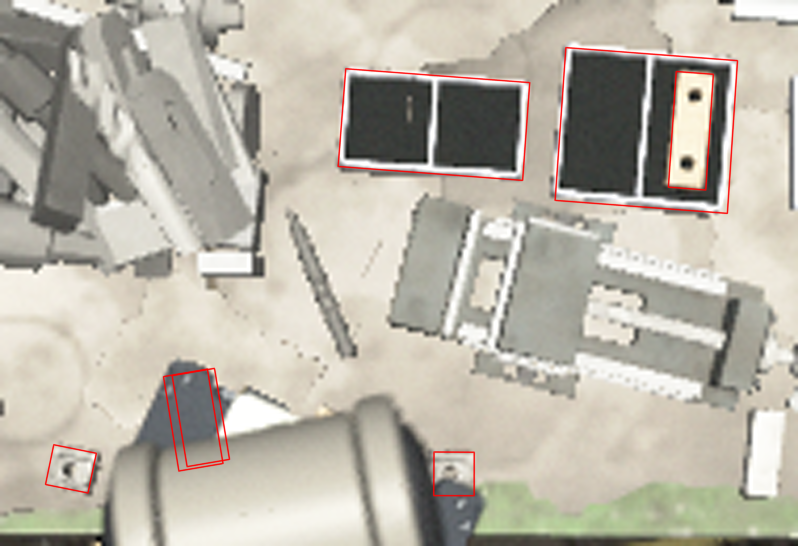

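Strap A lies flat and central in the right bay. Next is strap B.

```bash
python3 -m pendant '[0.1,0,0.7,0.03,0.07,0,0, 0.05,0,0.6,0,0,0,0, 0,0,0.3,0,0,0,0, 0,0,0.15,0,0,0,0, 0,0,0,0,0,0,0, 0,0,0,0,0,0,0]'; python3 go.py 424 167 4 -24
```

```text
time: 12.1
tool_pos: [429.5, 164.7, 12.1]
tcp_rot: [-3.139, -0.005, -0.419]
contact_force: [-0.9, 0.0, -0.1]
grip_width: 45.9
finger_force: 0.0
t 12.1 now [429.5 164.7  12.1] [-179.9   -0.3  -24. ] w 45.9
turn units [-0.03 -0.07 -0.  ] then shift units in goal axes [-0.199  0.003  0.27 ]
```

```bash
python3 -m pendant '[-0.2,0,0.15,-0.03,-0.07,0,0, 0,0,0.11,0,0,0,0, 0,0,0,0,0,0,0, 0,0,0,0,0,0,0]'; python3 go.py 424 167 4 -24
```

```text
time: 12.5
tool_pos: [423.5, 167.1, 3.6]
tcp_rot: [3.141, 0.001, -0.419]
contact_force: [-0.2, -0.3, 0.2]
grip_width: 45.8
finger_force: 0.0
t 12.5 now [423.5 167.1   3.6] [180.   0. -24.] w 45.8
turn units [0.01 0.01 0.  ] then shift units in goal axes [ 0.017 -0.002 -0.013]
```

```bash
python3 -m pendant '[0,0,0,0,0,0,1, 0,0,0,0,0,0,1, 0,0,0,0,0,0,1, 0,0,0,0,0,0,1, 0,0,0,0,0,0,1, 0,0,-0.7,0,0,0,1, 0,0,-0.95,0,0,0,1, 0,0,-0.95,0,0,0,1, 0,0,-0.95,0,0,0,1, 0,0,0,0,0,-1,1, 0,0,0,0,0,-1,1, 0,0,0,0,0,-1,1]'; python3 -m pendant '[0,0,0,0,0,-1,1, 0,0,0,0,0,-1,1, 0,0,0,0,0,0,1]'; python3 go.py 645 -19 60 -4
```

```text
time: 13.7
tool_pos: [423.3, 167.0, 110.2]
tcp_rot: [3.141, 0.001, -0.207]
contact_force: [-0.5, 0.3, -1.8]
grip_width: 23.8
finger_force: 30.0
time: 14.0
tool_pos: [423.2, 167.0, 109.9]
tcp_rot: [3.141, 0.001, -0.069]
contact_force: [0.1, -0.4, -1.6]
grip_width: 24.0
finger_force: 30.0
t 14.0 now [423.2 167.  109.9] [ 1.8e+02  1.0e-01 -4.0e+00] w 24.0
turn units [0.   0.02 0.01] then shift units in goal axes [7.806 5.67  1.664]
```

```bash
python3 -m pendant '[0.78,0.567,0,0,0,0,1, 0.78,0.567,0,0,0,0,1, 0.78,0.567,0,0,0,0,1, 0.78,0.567,0,0,0,0,1, 0.78,0.567,0,0,0,0,1, 0.78,0.567,0,0,0,0,1, 0.78,0.567,0,0,0,0,1, 0.78,0.567,0,0,0,0,1, 0.78,0.567,0.5,0,0,0,1, 0.78,0.567,0.8,0,0,0,1, 0,0,0.8,0,0,0,1, 0,0,0.6,0,0,0,1]'; python3 -m pendant '[0,0,0.1,0,0,0,1, 0,0,0,0,0,0,1, 0,0,0,0,0,0,1]'; python3 go.py 645 -19 16.2 -4
```

```text
time: 15.2
tool_pos: [644.5, -19.7, 26.5]
tcp_rot: [-3.142, 0.003, -0.073]
contact_force: [-0.5, 0.9, -1.2]
grip_width: 23.8
finger_force: 30.0
time: 15.5
tool_pos: [645.8, -18.9, 27.1]
tcp_rot: [3.141, -0.001, -0.07]
contact_force: [-0.2, -0.6, -0.5]
grip_width: 23.5
finger_force: 30.0
t 15.5 now [645.8 -18.9  27.1] [ 1.8e+02 -1.0e-01 -4.0e+00] w 23.5
turn units [ 0.   -0.01 -0.  ] then shift units in goal axes [-0.025  0.006  0.365]
```

```bash
python3 -m pendant '[-0.03,0,0.2,0,0,0,1, 0,0,0.12,0,0,0,1, 0,0,0.05,0,0,0,1, 0,0,0,0,0,0,1, 0,0,0,0,0,0,1]';python3 go.py 645 -19 16 -4
```

```text
time: 16.0
tool_pos: [644.1, -18.7, 15.7]
tcp_rot: [3.142, 0.001, -0.07]
contact_force: [-3.8, 0.3, 5.8]
grip_width: 23.5
finger_force: 30.0
t 16.0 now [644.1 -18.7  15.7] [180.   0.  -4.] w 23.5
turn units [0.   0.01 0.  ] then shift units in goal axes [ 0.03   0.007 -0.008]
```

```bash
python3 -m pendant '[0,0,0,0,0,0,0, 0,0,0,0,0,0,0, 0,0,-0.3,0,0,0,0, 0,0,-0.7,0,0,0,0, 0,0,-1,0,0,0,0, 0,0,-1,0,0,0,0, 0,0,-0.8,0,0,0,0, 0,0,0,0,0,-0.9,0, 0,0,0,0,0,-0.9,0, 0,0,0,0,0,-0.9,0, 0,0,0,0,0,-0.8,0, 0,0,0,0,0,0,0]';python3 go.py 449 240 100 10
```

```text
time: 17.2
tool_pos: [644.4, -18.9, 129.5]
tcp_rot: [3.141, 0.0, 0.175]
contact_force: [0.2, 0.3, -0.3]
grip_width: 45.9
finger_force: 0.0
t 17.2 now [644.4 -18.9 129.5] [180.   0.  10.] w 45.9
turn units [0.   0.   0.01] then shift units in goal axes [-4.917 -9.63   0.982]
```

```bash
python3 -m pendant '[-0.447,-0.875,0,0,0,0,0, -0.447,-0.875,0,0,0,0,0, -0.447,-0.875,0,0,0,0,0, -0.447,-0.875,0,0,0,0,0, -0.447,-0.875,0,0,0,0,0, -0.447,-0.875,0,0,0,0,0, -0.447,-0.875,0,0,0,0,0, -0.447,-0.875,0,0,0,0,0, -0.447,-0.875,0.4,0,0,0,0, -0.447,-0.875,0.8,0,0,0,0, -0.447,-0.875,0.6,0,0,0,0, 0,0,0,0,0,0,0]'
python3 - <<'E'
from h import *
p=(449,240)
S=[(455,241,60,28,10,0)]+[(455-24*.985*k/2,241-24*.174*k/2,12,28,10,24+8*k) for k in(-2,-1,0,1,2)]
overlay('scene',S,200,190,330,300,4,'pics/e.png')
overlay('top',[(643,-46,100,112,-4,15),(645,-19,75,24,-4,26)],255,125,345,175,3,'pics/f.png')
a=cv2.imread('pics/e.png');b=cv2.imread('pics/f.png');c=np.zeros((440,800,3),np.uint8);c[:,:520]=a;c[:150,525:795]=b;cv2.imwrite('pics/ef.png',c)
E
python3 go.py 449 240 7 10
```

```text
time: 18.4
tool_pos: [445.3, 241.4, 73.2]
tcp_rot: [3.141, 0.006, 0.176]
contact_force: [-0.0, -0.6, 0.2]
grip_width: 45.9
finger_force: 0.0
t 18.5 now [449.  240.3  75.3] [180.   0.  10.] w 45.9
turn units [0.   0.   0.01] then shift units in goal axes [-1.000e-03  9.000e-03  2.277e+00]
```

View pics/ef.png

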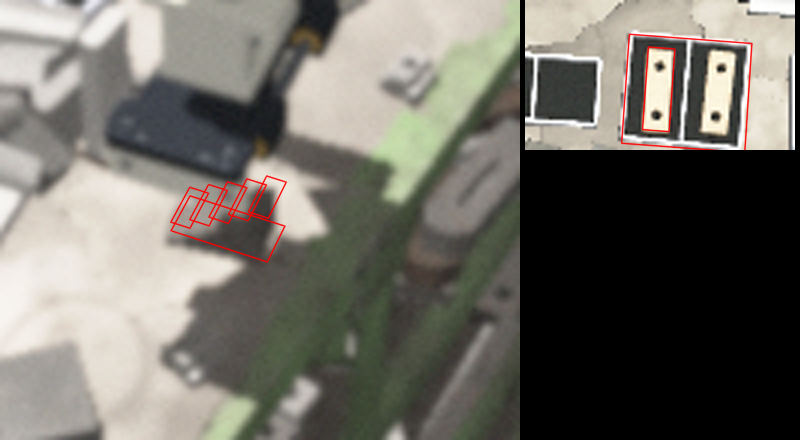

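Both straps sit flat in their bays. The tall end of the step block faces the front edge, as I assumed. I'll descend on it.

```bash
python3 -m pendant '[0,0,0.7,0,0,0,0, 0,0,0.7,0,0,0,0, 0,0,0.5,0,0,0,0, 0,0,0.37,0,0,0,0, 0,0,0,0,0,0,0, 0,0,0,0,0,0,0]';python3 go.py 449 240 6 10
```

```text
time: 19.1
tool_pos: [449.7, 239.7, 7.6]
tcp_rot: [-3.141, -0.001, 0.174]
contact_force: [0.3, -0.3, 1.0]
grip_width: 45.9
finger_force: 0.0
t 19.1 now [449.7 239.7   7.6] [-180.    -0.     9.9] w 45.9
turn units [-0.   -0.01 -0.01] then shift units in goal axes [-0.021 -0.014  0.052]
```

```bash
python3 -m pendant '[0,0,0.03,0,0,0,1, 0,0,0,0,0,0,1, 0,0,0,0,0,0,1, 0,0,0,0,0,0,1, 0,0,0,0,0,0,1, 0,0,-0.6,0,0,0,1, 0,0,-0.95,0,0,0,1, 0,0,-0.95,0,0,0,1, 0,0,-0.95,0,0,0,1, 0,0,-0.4,0,0,0.6,1, 0,0,0,0,0,0.9,1, 0,0,0,0,0,0.9,1]';python3 -m pendant '[0,0,0,0,0,0.85,1, 0,0,0,0,0,0,1, 0,0,0,0,0,0,1]'; python3 go.py 630 -169 60 -3
```

```text
time: 20.3
tool_pos: [448.2, 239.4, 121.3]
tcp_rot: [3.141, 0.002, 0.005]
contact_force: [0.4, -0.2, -3.9]
grip_width: 28.6
finger_force: 29.1
time: 20.6
tool_pos: [448.3, 239.6, 120.9]
tcp_rot: [3.141, 0.002, -0.051]
contact_force: [-0.4, 0.1, -3.9]
grip_width: 28.1
finger_force: 29.1
t 20.6 now [448.3 239.6 120.9] [ 1.799e+02  1.000e-01 -2.900e+00] w 28.1
turn units [0.01 0.03 0.02] then shift units in goal axes [ 6.76  13.283  2.031]
```

```bash
python3 -m pendant '[0.451,0.886,0,0,0,0,1, 0.451,0.886,0,0,0,0,1, 0.451,0.886,0,0,0,0,1, 0.451,0.886,0,0,0,0,1, 0.451,0.886,0,0,0,0,1, 0.451,0.886,0,0,0,0,1, 0.451,0.886,0,0,0,0,1, 0.451,0.886,0,0,0,0,1, 0.451,0.886,0,0,0,0,1, 0.451,0.886,0,0,0,0,1, 0.451,0.886,0,0,0,0,1, 0.451,0.886,0,0,0,0,1]'; python3 -m pendant '[0.451,0.886,0,0,0,0,1, 0.451,0.886,0.3,0,0,0,1, 0.451,0.886,0.5,0,0,0,1, 0,0,0.7,0,0,0,1, 0,0,0.5,0,0,0,1, 0,0,0,0,0,0,1, 0,0,0,0,0,0,1]'
python3 - <<'E'
from h import *
overlay('scene',[(636,-169,88,58,-3,15)],220,80,340,180,5,'pics/g.png')
E
python3 go.py 630 -169 18.7 -3
```

```text
time: 21.8
tool_pos: [594.2, -88.3, 120.9]
tcp_rot: [-3.141, 0.002, -0.051]
contact_force: [-0.2, 0.3, -2.8]
grip_width: 28.3
finger_force: 29.1
time: 22.5
tool_pos: [630.5, -168.1, 61.4]
tcp_rot: [-3.141, 0.002, -0.051]
contact_force: [0.3, 0.3, -4.0]
grip_width: 28.2
finger_force: 29.1
t 22.6 now [ 631.  -168.4   62.2] [180.   -0.   -2.9] w 28.4
turn units [ 0.01 -0.    0.02] then shift units in goal axes [-0.034  0.023  1.452]
```

View pics/g.png

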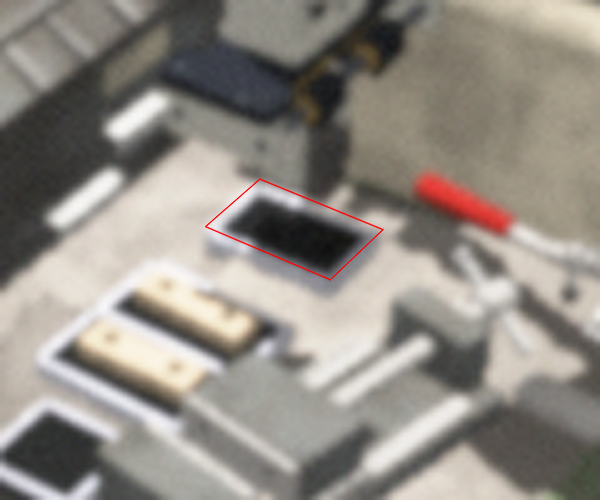

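```bash
python3 -m pendant '[-0.03,0.02,0.5,0,0,0,1, 0,0,0.4,0,0,0,1, 0,0,0.25,0,0,0,1, 0,0,0.15,0,0,0,1, 0,0,0,0,0,0,1, 0,0,0,0,0,0,1]'; python3 go.py 630 -169 18.7 -3
```

```text
time: 23.15
tool_pos: [630.0, -169.5, 22.8]
tcp_rot: [3.141, 0.0, -0.052]
contact_force: [0.1, -0.6, -4.0]
grip_width: 28.1
finger_force: 29.1
t 23.1 now [ 630.  -169.5   22.8] [180.   0.  -3.] w 28.1
turn units [0. 0. 0.] then shift units in goal axes [ 0.    -0.018  0.136]
```

```bash
python3 -m pendant '[0,0,0.08,0,0,0,1, 0,0,0.05,0,0,0,1, 0,0,0,0,0,0,1, 0,0,0,0,0,0,1]'; python3 go.py 630 -169 18 -3
```

```text
time: 23.55
tool_pos: [629.9, -169.5, 18.9]
tcp_rot: [3.141, 0.0, -0.052]
contact_force: [0.5, 0.3, -2.0]
grip_width: 28.1
finger_force: 29.4
t 23.6 now [ 629.9 -169.5   18.9] [180.   0.  -3.] w 28.1
turn units [ 0.  0. -0.] then shift units in goal axes [ 0.003 -0.018  0.029]
```

```bash
python3 -m pendant '[0,0,0.02,0,0,0,1, 0,0,0,0,0,0,0, 0,0,0,0,0,0,0, 0,0,-0.4,0,0,0,0, 0,0,-0.9,0,0,0,0, 0,0,-1,0,0,0,0, 0,0,-1,0,0,0,0, 0,0,-0.5,0,0,0,0, -0.3,-0.9,0,0,0,0,0, -0.3,-0.9,0,0,0,0,0, -0.3,-0.9,0,0,0,0,0, -0.3,-0.9,0,0,0,0,0]'
python3 - <<'E'
from h import *
overlay('top',[(420,78,28,26,0,11)],251,226,271,246,12,'pics/1.png')
overlay('top',[(422,325,28,26,-11,11)],162,226,182,246,12,'pics/2.png')
overlay('top',[(636,-169,88,58,-3,15)],335,140,375,180,6,'pics/3.png')
overlay('scene',[],290,195,320,225,8,'pics/4.png')
overlay('scene',[],240,265,270,295,8,'pics/5.png')
i=[cv2.imread(f'pics/{k}.png') for k in range(1,6)]
cv2.imwrite('pics/n.png',np.vstack([np.hstack(i[:3]),np.hstack(i[3:]+[i[0]*0])]))
E
python3 go.py 420 78 80 0
```

```text
time: 24.75
tool_pos: [599.3, -58.8, 133.0]
tcp_rot: [3.141, -0.001, -0.053]
contact_force: [0.5, 0.0, 0.3]
grip_width: 45.9
finger_force: 0.0
t 25.0 now [600.  -60.2 132.7] [180.  -0.  -3.] w 45.7
turn units [ 0.01 -0.01 -0.75] then shift units in goal axes [-5.999 -4.606  1.757]
```

View pics/n.png

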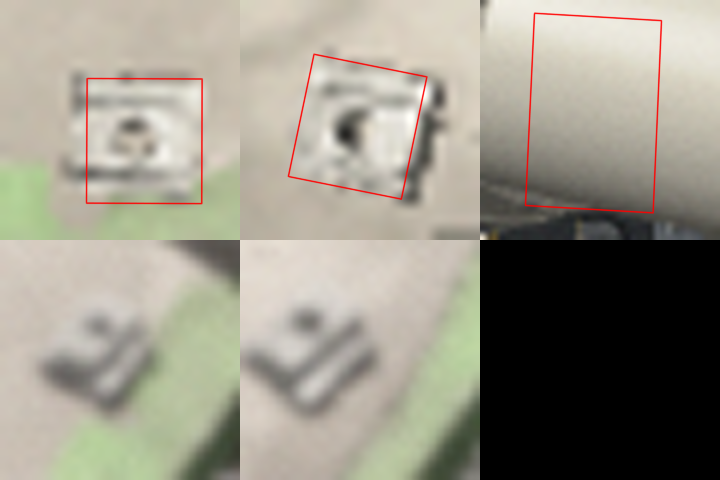

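```bash
python3 -m pendant '[0,0,0,0,0,-0.75,0, -0.75,-0.583,0,0,0,0,0, -0.75,-0.583,0,0,0,0,0, -0.75,-0.583,0,0,0,0,0, -0.75,-0.583,0,0,0,0,0, -0.75,-0.583,0,0,0,0,0, -0.75,-0.583,0.4,0,0,0,0, -0.75,-0.583,0.8,0,0,0,0, -0.75,-0.583,0.8,0,0,0,0, 0,0,0.8,0,0,0,0, 0,0,0,0,0,0,0, 0,0,0,0,0,0,0]'; python3 go.py 420.5 80 4 0
```

```text
time: 26.2
tool_pos: [420.5, 79.5, 48.5]
tcp_rot: [3.141, 0.0, -0.001]
contact_force: [-0.2, 0.5, -0.0]
grip_width: 45.7
finger_force: 0.0
t 26.2 now [420.5  79.5  48.5] [ 1.8e+02  0.0e+00 -1.0e-01] w 45.7
turn units [ 0.    0.   -0.02] then shift units in goal axes [-1.000e-03 -1.600e-02  1.483e+00]
```

```bash
python3 -m pendant '[0,0,0.6,0,0,0,0, 0,0,0.5,0,0,0,0, 0,0,0.25,0,0,0,0, 0,0,0.13,0,0,0,0, 0,0,0,0,0,0,0, 0,0,0,0,0,0,0, 0,0,0,0,0,0,1, 0,0,0,0,0,0,1, 0,0,0,0,0,0,1, 0,0,0,0,0,0,1, 0,0,0,0,0,0,1]'
```

```text
time: 27.3
tool_pos: [419.6, 80.2, 3.9]
tcp_rot: [3.142, 0.0, 0.0]
contact_force: [0.1, 0.2, 5.3]
grip_width: 27.7
finger_force: 29.7
```

```bash
python3 -m pendant '[0,0,-0.6,0,0,0,1, 0,0,-0.95,0,0,0,1, 0,0,-0.95,0,0,0,1, 0,0,-0.95,0,0,0,1, 0,0,-0.5,0,0,0,1, 0,0,0,0,0,1,1, 0,0,0,0,0,0,1]'; python3 go.py 644.5 63 60 -4
```

```text
time: 28.0
tool_pos: [419.4, 80.3, 122.4]
tcp_rot: [3.142, -0.0, -0.071]
contact_force: [1.4, -0.4, -1.3]
grip_width: 27.6
finger_force: 29.7
t 28.0 now [419.4  80.3 122.4] [180.  -0.  -4.] w 27.6
turn units [ 0.   -0.   -0.01] then shift units in goal axes [7.524 0.05  2.081]
```

```bash
python3 -m pendant '[0.94,0,0,0,0,0,1, 0.94,0,0,0,0,0,1, 0.94,0,0,0,0,0,1, 0.94,0,0,0,0,0,1, 0.94,0,0,0,0,0,1, 0.94,0,0,0,0,0,1, 0.94,0,0.4,0,0,0,1, 0.94,0.05,0.7,0,0,0,1, 0,0,0.9,0,0,0,1, 0,0,0.7,0,0,0,1, 0,0,0.4,0,0,0,1, 0,0,0.1,0,0,0,1]';python3 -m pendant '[0,0,0,0,0,0,1, 0,0,0,0,0,0,1]'; python3 go.py 644.5 63 16 -4
```

```text
time: 29.2
tool_pos: [642.9, 63.0, 23.7]
tcp_rot: [3.141, 0.005, -0.069]
contact_force: [0.3, -1.0, -0.8]
grip_width: 27.8
finger_force: 29.7
time: 29.4
tool_pos: [645.1, 63.0, 27.2]
tcp_rot: [-3.142, -0.001, -0.069]
contact_force: [0.0, -0.3, -0.1]
grip_width: 27.9
finger_force: 29.7
t 29.4 now [645.1  63.   27.2] [-1.8e+02 -1.0e-01 -4.0e+00] w 27.9
turn units [-0.   -0.02  0.01] then shift units in goal axes [-0.018  0.002  0.374]
```

```bash
python3 -m pendant '[0,0,0.2,0,0,0,1, 0,0,0.12,0,0,0,1, 0,0,0.04,0,0,0,1, 0,0,0,0,0,0,1, 0,0,0,0,0,0,1]'
```

```text
time: 29.9
tool_pos: [644.4, 63.0, 16.0]
tcp_rot: [3.141, 0.0, -0.07]
contact_force: [-1.6, -0.2, 5.6]
grip_width: 27.8
finger_force: 29.8
```

```bash
python3 -m pendant '[0,0,0,0,0,0,0.2, 0,0,0,0,0,0,0.2, 0,0,-0.3,0,0,0,0.2, 0,0,-0.8,0,0,0,0.2, 0,0,-1,0,0,0,0, 0,0,-1,0,0,0,0, -0.5,0,-0.6,0,0,0,0, -0.95,0,0,0,0,0,0, -0.95,0,0,0,0,0,0, -0.95,0,0,0,0,0,0, -0.95,0,0,0,0,0,0, -0.95,0,0,0,0,0,0]'; python3 -m pendant '[-0.9,0,0,0,0,0.9,0, -0.8,0,0,0,0,0.85,0, 0,0,0,0,0,0,0]';  python3 go.py 422 326 60 -11
```

```text
time: 31.1
tool_pos: [486.3, 74.1, 126.9]
tcp_rot: [-3.142, -0.0, -0.07]
contact_force: [-0.4, -0.2, -0.1]
grip_width: 45.9
finger_force: 0.0
time: 31.4
tool_pos: [433.8, 79.4, 126.8]
tcp_rot: [3.141, 0.002, -0.193]
contact_force: [1.0, 0.2, -0.4]
grip_width: 45.8
finger_force: 0.0
t 31.4 now [433.8  79.4 126.8] [ 1.8e+02  1.0e-01 -1.1e+01] w 45.8
turn units [ 0.01  0.03 -0.01] then shift units in goal axes [-1.954 -7.993  2.226]
```

```bash
python3 -m pendant '[-0.217,-0.888,0,0,0,0,0, -0.217,-0.888,0,0,0,0,0, -0.217,-0.888,0,0,0,0,0, -0.217,-0.888,0,0,0,0,0, -0.217,-0.888,0,0,0,0,0, -0.217,-0.888,0,0,0,0,0, -0.217,-0.888,0,0,0,0,0, -0.217,-0.888,0.6,0,0,0,0, -0.217,-0.888,0.7,0,0,0,0, 0,0,0.9,0,0,0,0, 0,0,0,0,0,0,0, 0,0,0,0,0,0,0]'
python3 go.py 422 326 4 -11
python3 - <<'E'
from h import *
overlay('top',[(636,-169,88,58,-3,15)],335,140,375,180,8,'pics/3.png')
overlay('top',[(646,92,64,120,-4,15)],225,135,290,175,6,'pics/4.png')
i=[cv2.imread(f'pics/{k}.png') for k in (3,4)]
c=np.zeros((320,720,3),np.uint8);c[:,:320]=i[0];c[:240,325:715]=i[1];cv2.imwrite('pics/m.png',c)
E
```

```text
time: 32.6
tool_pos: [425.1, 325.5, 60.6]
tcp_rot: [3.141, 0.001, -0.192]
contact_force: [0.4, 0.7, -0.5]
grip_width: 46.0
finger_force: 0.0
t 32.6 now [425.1 325.5  60.6] [ 1.8e+02  1.0e-01 -1.1e+01] w 46.0
turn units [0.01 0.01 0.  ] then shift units in goal axes [-0.106  0.005  1.888]
```

View pics/m.png

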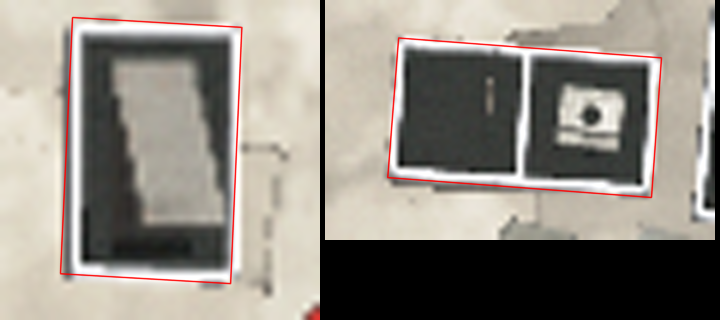

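The nut sits well in the right bay. The step block is in its tray, and I'll check it against a model later. Now nut B.

```bash
python3 -m pendant '[-0.1,0,0.7,0,0,0,0, 0,0,0.6,0,0,0,0, 0,0,0.4,0,0,0,0, 0,0,0.19,0,0,0,0, 0,0,0,0,0,0,0, 0,0,0,0,0,0,0, 0,0,0,0,0,0,1, 0,0,0,0,0,0,1, 0,0,0,0,0,0,1, 0,0,0,0,0,0,1, 0,0,0,0,0,0,1]'
```

```text
time: 33.8
tool_pos: [422.0, 326.2, 4.0]
tcp_rot: [-3.141, 0.0, -0.192]
contact_force: [-0.7, -0.1, 4.4]
grip_width: 27.9
finger_force: 30.0
```

```bash
python3 -m pendant '[0,0,-0.6,0,0,0,1, 0,0,-0.95,0,0,0,1, 0,0,-0.95,0,0,0,1, 0,0,-0.95,0,0,0,1, 0,0,-0.5,0,0,0,1, 0,0,0,0,0,0,1]';python3 go.py 440 121 125 -11
python3 - <<'E'
from h import *
capture('top')
for yaw,c in((-3,(636,-169)),):
  S=[(636,-169,80,50,-3,12)]
  t=np.radians(yaw);u=np.array([np.cos(t),np.sin(t)])
  for k in range(-2,3):
    q=np.array(c)-u*12*k; S.append((q[0],q[1],12,28,yaw,36+8*k))
  overlay('top',S,335,140,375,180,10,'pics/s.png')
E
```

```text
time: 34.4
tool_pos: [422.9, 326.8, 124.2]
tcp_rot: [-3.139, -0.003, -0.192]
contact_force: [0.8, 0.5, -0.7]
grip_width: 27.6
finger_force: 30.0
t 34.4 now [422.9 326.8 124.2] [-179.8   -0.2  -11. ] w 27.6
turn units [-0.04 -0.04  0.  ] then shift units in goal axes [ 1.869  6.627 -0.028]
```

View pics/s.png

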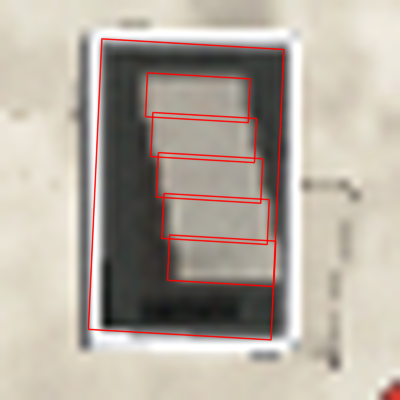

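The step block matches the model and sits flat, within about 2 mm of centre. Now I'll carry nut B clear of the heap and turn it.

```bash
python3 -m pendant '[0.234,0.828,0,0,0,0,1, 0.234,0.828,0,0,0,0,1, 0.234,0.828,0,0,0,0,1, 0.234,0.828,0,0,0,0,1, 0.234,0.828,0,0,0,0,1, 0.234,0.828,0,0,0,0,1, 0.234,0.828,0,0,0,0,1, 0.234,0.828,0,0,0,0,1, 0,0,0,0,0,-1,1, 0,0,0,0,0,-1,1, 0,0,0,0,0,-1,1, 0,0,0,0,0,-1,1]'; python3 -m pendant '[0,0,0,0,0,-1,1, 0,0,0,0,0,-1,1, 0,0,0,0,0,-1,1, 0,0,0,0,0,-1,1, 0,0,0,0,0,-1,1, 0,0,0,0,0,-1,1, 0,0,0,0,0,-1,1, 0,0,0,0,0,-1,1, 0,0,0,0,0,-1,1, 0,0,0,0,0,-1,1, 0,0,0,0,0,-1,1, 0,0,0,0,0,-1,1]';python3 -m pendant '[0,0,0,0,0,-1,1, 0,0,0,0,0,-1,1, 0,0,0,0,0,-1,1, 0,0,0,0,0,-1,1, 0,0,0,0,0,-1,1, 0,0,0,0,0,-1,1, 0,0,0,0,0,-1,1, 0,0,0,0,0,-1,1, 0,0,0,0,0,-0.25,1, 0,0,0,0,0,0,1]';  python3 go.py 647 120 100 86
```

```text
time: 35.7
tool_pos: [438.1, 120.1, 120.6]
tcp_rot: [-3.142, 0.004, 0.09]
contact_force: [-0.4, -0.5, -0.0]
grip_width: 27.6
finger_force: 30.0
time: 36.9
tool_pos: [438.0, 120.3, 120.6]
tcp_rot: [-3.139, 0.003, 0.928]
contact_force: [0.5, -0.4, -0.7]
grip_width: 27.6
finger_force: 30.0
time: 37.9
tool_pos: [438.4, 120.3, 121.2]
tcp_rot: [-3.139, 0.0, 1.5]
contact_force: [0.1, -0.2, -0.3]
grip_width: 27.5
finger_force: 30.0
t 37.9 now [438.4 120.3 121.2] [-179.8    0.    85.9] w 27.5
turn units [-0.04  0.01 -0.02] then shift units in goal axes [0.475 6.936 0.706]
```

```bash
python3 -m pendant '[0.05,0.87,0,0,0,0,1, 0.05,0.87,0,0,0,0,1, 0.05,0.87,0,0,0,0,1, 0.05,0.87,0,0,0,0,1, 0.05,0.87,0,0,0,0,1, 0.05,0.87,0,0,0,0,1, 0.05,0.87,0,0,0,0,1, 0.05,0.87,0,0,0,0,1, 0,0,0.7,0,0,0,1, 0,0,0.8,0,0,0,1, 0,0,0,0,0,0,1, 0,0,0,0,0,0,1]';  python3 go.py 647 120 16 86
```

```text
time: 39.1
tool_pos: [647.7, 117.8, 76.5]
tcp_rot: [-3.139, 0.0, 1.5]
contact_force: [-0.0, 0.5, -0.6]
grip_width: 27.2
finger_force: 30.0
t 39.1 now [647.7 117.8  76.5] [-179.9    0.    86. ] w 27.2
turn units [-0.03  0.   -0.01] then shift units in goal axes [ 0.073 -0.03   2.017]
```

```bash
python3 -m pendant '[0.06,0,0.6,-0.03,0,0,1, 0,0,0.6,0,0,0,1, 0,0,0.4,0,0,0,1, 0,0,0.15,0,0,0,1, 0,0,0,0,0,0,1, 0,0,0,0,0,0,1]';  python3 go.py 647 120 16 86
```

```text
time: 39.7
tool_pos: [649.0, 119.6, 25.5]
tcp_rot: [3.139, -0.0, 1.501]
contact_force: [-1.0, -0.5, -1.0]
grip_width: 27.4
finger_force: 30.0
t 39.7 now [649.  119.6  25.5] [179.8  -0.   86. ] w 27.4
turn units [ 0.04 -0.   -0.  ] then shift units in goal axes [ 0.01  -0.066  0.318]
```

```bash
python3 -m pendant '[0,0,0.17,0.03,0,0,1, 0,0,0.1,0,0,0,1, 0,0,0.05,0,0,0,1, 0,0,0,0,0,0,1, 0,0,0,0,0,0,1]'
```

```text
time: 40.2
tool_pos: [648.5, 119.6, 16.1]
tcp_rot: [3.141, 0.0, 1.501]
contact_force: [-3.5, 0.0, 6.6]
grip_width: 27.3
finger_force: 30.0
```

Seated. I'll release, lift and retreat (tool -y is world -x), then do a final look.

```bash
python3 -m pendant '[0,0,0,0,0,0,0.2, 0,0,0,0,0,0,0.2, 0,0,-0.3,0,0,0,0.2, 0,0,-0.8,0,0,0,0.2, 0,0,-1,0,0,0,0.2, 0,0,-1,0,0,0,0.2, 0,0,-1,0,0,0,0.2, 0,-0.9,0,0,0,0,0.2, 0,-0.9,0,0,0,0,0.2, 0,-0.9,0,0,0,0,0.2, 0,-0.9,0,0,0,0,0.2, 0,-0.9,0,0,0,0,0.2]'; python3 -m pendant '[0,-0.8,0,0,0,0,0.2, 0,-0.6,0,0,0,0,0.2, 0,0,0,0,0,0,0.2, 0,0,0,0,0,0,0.2]'
python3 - <<'E'
from h import *
overlay('top',[],125,125,375,255,3.2,'pics/z.png')
E
```

```text
time: 41.4
tool_pos: [512.7, 129.0, 138.6]
tcp_rot: [3.142, -0.0, 1.501]
contact_force: [0.5, 0.1, -0.2]
grip_width: 37.1
finger_force: 0.0
time: 41.8
tool_pos: [472.7, 132.0, 138.8]
tcp_rot: [3.14, -0.0, 1.501]
contact_force: [-1.1, -0.7, 0.1]
grip_width: 37.2
finger_force: 0.0
```

View pics/z.png

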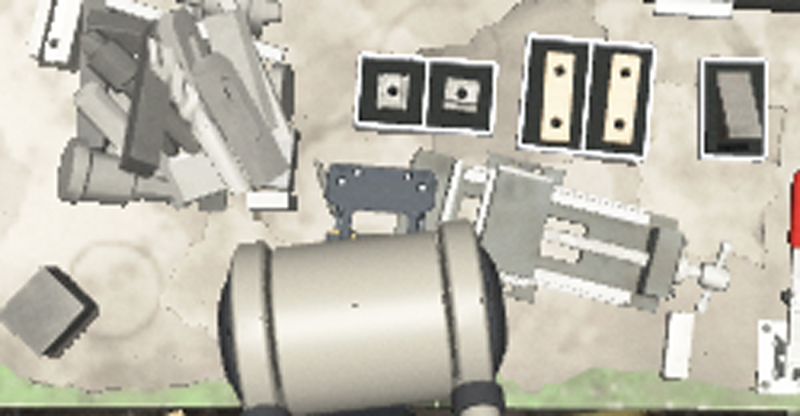

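All five parts lie in their bays: nuts at (393,92) and (462,94), straps at (558,97) and (621,97), and the step block at (738,107). The tube and the plain block haven't moved.

```bash
python3 -c "from plant import close_job; print(close_job())"
```

```text
the job is handed in; nothing more can be done
None
```

All five parts are in their bays, the tube and plain block are where they started, and I handed the job in at about 42 s; the hand-in returned no verdict, so the only check is the final overhead picture.

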